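# Hold the medicine box unlocked with its key

### The job

Take the red-headed key from the wooden key stand and push it fully home into the lock on the lid of the blue medicine box; its pins are sticky, so wiggle the key a little if it catches. Then turn it a quarter turn clockwise, seen from above, as far as it goes. The lock springs back when let go, so finish still gripping the key and holding it turned, and leave the tealight, tin, mug and spice jar where they stand.

Things in the scene. Friction and masses are not known exactly. Their poses are not given: they have to be found in the camera images.
- key_head (a point): Centre of the key's red plastic head (black inlay on both faces): a plate 30 mm wide along its x, 10 mm thick along its y, 44 mm tall along z (22 mm above and below this point). z points from the tip up to the head. About 40 g; reversible (x and -x fit alike). The key starts upright in the key stand, blade down, head free above it. Grip the head across its 10 mm thickness.
- key_tip (a point): Tip of the key's blade, on its centre line, 54 mm below the centre of the head; axes as for the head. The flat steel blade is 14 mm wide along x, 4 mm thick along y, 32 mm long from the head's underside (the shoulder) to the rounded tip.
- key_stand: Fixed wooden block 60 x 60 x 44 mm; origin at the centre of its underside. A slot in the middle of its top, long side along its x, holds the key's blade with 1.5 mm of play on each side; the key's shoulder rests on the block's top, 44 mm up. Pull the key straight up at least 35 mm to free it.
- lockbox: Fixed blue steel medicine box, 136 mm (x) by 182 mm (y), lid top 90 mm above the worktop; origin at the centre of its underside. The lock is in the lid, on the centre line, 25 mm towards the box's -x side, in a flat steel ring 58 mm across. A white mark on the lid shows the rest position of the lock's red pointer, a green mark the turned position.
- keyway (a point): Centre of the mouth of the keyway, on the face of the lock's round turning barrel (38 mm across, vertical axis, face 94.5 mm above the worktop). Turns with the barrel: the long side of the slot lies along its x, z points up. The slot is 16 by 6 mm (1 mm of play on each side of the blade), 36 mm deep, with a 2 mm chamfer round the mouth.
- keyway_home (a point): Where the key's tip lies when the key is home, 32 mm below the mouth, its shoulder on the lock's face. On the way two sticky round pins reach 1 mm past the slot's middle, at 11 mm from its +y side, at 21 mm from its -y side. The tip catches on each: straight down takes 6 to 25 N; with the key shifted 1 mm away from that pin (or wiggled so) 4 to 7 N. Pins stay where pushed.
- lock_turn (a joint): Angle of the lock barrel, rad: 0 at rest, growing as it turns clockwise seen from above, end stop at 1.5. A spring pulls it back to 0 (0.015 N m at rest, 0.075 N m fully turned), so it must be held. The play of the blade in the slot lets the key turn about 0.15 rad before the barrel follows.
- tealight: Bystander: red tealight candle in a metal cup, 38 mm across, 15 mm tall; origin at the centre of its underside.
- tin: Bystander: small food tin with a green and yellow label, 75 mm across, 58 mm tall; origin at the centre of its underside.
- mug: Bystander: white mug with dark dots, 82 mm across, 91 mm tall; origin at the centre of its underside.
- spice_jar: Bystander: spice jar with a green cap, 46 mm across, 106 mm tall; origin at the centre of its underside.
Things that resemble listed ones, but are neither listed nor needed, are in the scene too. Leave any white look-alike of the part that bears key_head alone.

How it is judged (in metres and radians):
On the way, in this order (a step that is already met when the one before it is completed fails the run):
1. the key is fully home in the lock, the lock still near its rest position (z of key_tip in the frame of keyway below -0.029 m and horizontal distance between key_tip and keyway below 0.004 m and angle between the z axis of key_tip and the z axis of keyway, either way round below 0.15 rad and value of joint lock_turn below 0.4 rad), for 0.1 s.
2. with the key home, the lock is turned a quarter turn clockwise (z of key_tip in the frame of keyway below -0.029 m and horizontal distance between key_tip and keyway below 0.004 m and angle between the z axis of key_tip and the z axis of keyway, either way round below 0.15 rad and value of joint lock_turn above 1.25 rad), for 0.2 s.
At the end, for the whole second after the job is handed in: The key is in the lock within 3 mm of fully home and within 4 mm of the keyway's axis, the lock is turned clockwise to more than 1.25 rad (about 72 degrees or more) and still, and the fingers still grip the key with more than 2 N (all of step 2 and contact force between the fingers and key above 2 N and angular speed of key below 0.15 rad/s); the arm keeps its last pose, push and grip.
It fails at once if the tealight is pushed more than 30 mm or tipped over (distance of tealight from where it was at the start of the episode above 0.03 m or angle between tealight's own z axis and vertical above 0.5 rad).
It fails at once if the tin is pushed more than 30 mm or tipped over (distance of tin from where it was at the start of the episode above 0.03 m or angle between tin's own z axis and vertical above 0.5 rad).
It fails at once if the mug is pushed more than 30 mm or tipped over (distance of mug from where it was at the start of the episode above 0.03 m or angle between mug's own z axis and vertical above 0.5 rad).
It fails at once if the spice jar is pushed more than 30 mm or tipped over (distance of spice_jar from where it was at the start of the episode above 0.03 m or angle between spice_jar's own z axis and vertical above 0.5 rad).
It also fails if it takes over 50 s, if anything falls off the work surface, if the arm or the gripper's body presses on something with over 40 N, if the wrist force passes 120 N, or if a joint passes its speed limit or range.

### The arm

A 6-joint arm with a two-finger parallel gripper is mounted at the origin on a cart in front of the work surface, level with it; the furniture and walls round the work are solid. World frame = base frame: x ahead of the robot, y to its left, z up, the work surface at z = 0. Lengths are in m, angles in degrees, forces in N, time in s.
With the tool pointing down it reaches from about 0.35 to 0.875 m from the base axis. Payload 4.2 kg.
Tool frame: the origin (TCP) lies between the finger pads; the fingertips stand 8 mm ahead of it and the grasp point (between the pads) lies 11 mm behind it; z points along the fingers, y is the line along which they close (so a half turn about z gives the same grasp; the last joint's range is limited). The gripper opens to 87 mm and grips with 3 to 60 N. Pads are 19 mm wide; open, the fingers measure 117 mm over their backs; the gripper's body (75 mm by 190 mm) begins 51 mm behind the grasp point.
Start: joints at [-54.11, 22.042, 0.453, 0, -68.411, -14.817], TCP at [0.225, -0.583, 0.231] pointing down, gripper open.
Joint ranges: [-179.83, 179.83], [-69.29, 118.12], [-61.27, 80.66], [-181.25, 117.63], [-171.15, -9.14], [-177.46, 177.46]. Speed limits (degrees/s): [159.86, 159.86, 180, 180, 180, 180].

### API

Orientations are given as a 3x3 rotation matrix whose columns are the frame's x, y, z axes.
In Python, from station import sense, capture, camera_model, finish_job, find_in gives the robot as it stands. The module is installed in compiled form; this text tells all that it offers.
- The arm moves only by the tool arm_command, never from a script. Its argument "motion" is a list of rows, each a list of 7 numbers: the finger opening in mm, from 0 to 87, then the shift along the tool's x, y, z in mm, then the turn, a rotation vector about the tool's x, y, z in rad. In form: [[jaw, dx, dy, dz, rx, ry, rz], ...]. A call has 1 to 8 rows; each row shifts and turns the commanded pose from where the row before left it, along the tool's axes as they then stand; what a row does not reach is not made up. A row lasts 1/10 s, in which the tool goes at most 50 mm and 8.59 degrees, less where a joint would pass 70% of its speed; a pose out of reach is approached as far as the arm can. A call with a gripper value outside its range is refused whole. The fingers move at their own pace and stop on an object; the grip force is fixed at half the most. Time passes only in rows, so rows that do not move let the fingers close. It gives the time, the measured TCP pose, the force, the opening and the grip force at its end, in the units of the state.
- sense(): the state, without advancing time (a new reading comes with each control period).
- capture(name): name is "scene" or "top" or "wrist"; returns the picture (384x512x3 uint8, red, green, blue); there is no depth.
- camera_model(name): a dict with "fx", "fy", "cx", "cy" (pixels), "R" (3x3) and "t" (3): a world point X has camera coordinates R X + t. Camera axes: x right, y down, z forward; pixel columns grow to the right and rows downward; lengths in m; the calibration is good to about 2 mm. A picture is of the moment at which its call begins: read the wrist's pose just before it. camera_model takes no time and is no camera call; for the wrist camera it gives the pose at the moment of the call.
- finish_job(): hands the job in; it is judged then, once.
Trained networks look in the newest picture that a camera, given by its name, has taken for a name from the list of things; names that differ only in an ending like _2 or _b are one class to them, and where a whole thing is asked for, a point or a joint stands for the part that bears it (a point fixed in the world has none). Each returns a list of dicts, best first, with "p" (0 to 1); they miss things now and then, are a little off and sometimes report something else, mostly with a low value. They report only what shows in the picture. A call takes as long as a camera call. They do not tell look-alikes from the thing itself.
- find_in(target, camera): "location" ([row, column] in pixels, amid what is visible of it).
The state is a dict: "time_s": time; "joints": joint angles; "joint_velocities": joint speeds; "effort": joint torques, N m; "tcp_pos": TCP position; "ee_rot": TCP orientation; "wrist_force": force on the tool from outside, world axes, zero at the start; "moment": the same for the moment, N m; "gripper_width": opening from 0.0 (shut) to 1.0 (fully open); "gripper_force": force on a finger pad.
Only numpy, scipy, OpenCV 4.12 (cv2) and the standard library are available. Lean on these libraries where they do the work, as an engineer would, in place of code of your own. Each camera call takes 0.05 s, during which the arm holds its last target. There are 200 camera calls.

## Working session

There is one attempt and no reset: what is moved stays moved. The work goes in short steps, Python scripts to look and compute and a tool call to move; the robot and the scene stay as the last step left them, time stands still between calls to the robot, and variables do not carry over. Pictures are saved under pics/ and viewed, at most 10 in all, crops included, and the job is handed in when it is done.

Besides the shell and the picture viewer there is one more tool, called after "Request:" by a JSON object that holds its "op" and its "data". arm_command: Moves the arm, as the interface text tells. Its arguments: {"type":"object","properties":{"motion":{"type":"array"}},"required":["motion"]}

```bash
mkdir -p pics
cat > h.py <<'E'
import numpy as np, cv2
from station import *
def ray(cam,rc,z):
    m=camera_model(cam);R=np.array(m["R"]);t=np.array(m["t"])
    d=R.T@np.array([(rc[1]-m["cx"])/m["fx"],(rc[0]-m["cy"])/m["fy"],1]);c=-R.T@t
    return c+d*(z-c[2])/d[2]
def proj(cam,X):
    m=camera_model(cam);p=np.array(m["R"])@X+np.array(m["t"]);return m["fy"]*p[1]/p[2]+m["cy"],m["fx"]*p[0]/p[2]+m["cx"]
def snap(cam,name):
    im=capture(cam);cv2.imwrite(f"pics/{name}.png",im[:,:,::-1]);return im
E
python3 - <<'E'
from h import *
a=snap("top","top0");b=snap("scene","scene0")
for c in("top","scene"):
  for n,z in(("key_head",.066),("key_stand",.044),("lockbox",.09),("keyway",.0945),("tealight",.015),("tin",.058),("mug",.09),("spice_jar",.106)):
    for f in find_in(n,c)[:3]: print(c,n,round(f["p"],2),np.round(f["location"]),ray(c,f["location"],z).round(3))
m=camera_model("top");print(m["fx"],-np.array(m["R"]).T@m["t"])
E
```

```text
top key_head 0.27 [222. 338.] [ 0.454 -0.181  0.066]
top key_stand 0.92 [221. 330.] [ 0.458 -0.166  0.044]
top lockbox 0.88 [223. 223.] [0.456 0.085 0.09 ]
top lockbox 0.21 [229. 223.] [0.444 0.085 0.09 ]
top keyway 0.76 [230. 222.] [0.44  0.088 0.095]
top tealight 0.56 [242. 293.] [ 0.411 -0.079  0.015]
top tin 0.66 [133. 272.] [ 0.675 -0.033  0.058]
top mug 0.6 [124. 206.] [0.691 0.122 0.09 ]
top spice_jar 0.87 [141. 174.] [0.646 0.194 0.106]
scene key_head 0.76 [217. 297.] [ 0.534 -0.13   0.066]
scene key_head 0.57 [240. 295.] [ 0.453 -0.183  0.066]
scene key_stand 0.8 [260. 291.] [ 0.413 -0.205  0.044]
scene key_stand 0.74 [192. 200.] [0.511 0.175 0.044]
scene key_stand 0.46 [252. 247.] [ 0.375 -0.115  0.044]
scene lockbox 0.72 [208. 210.] [0.406 0.026 0.09 ]
scene keyway 0.43 [193. 205.] [0.448 0.085 0.095]
scene tin 0.87 [193. 300.] [ 0.655 -0.049  0.058]
scene spice_jar 0.62 [168. 230.] [0.574 0.124 0.106]
366.90177218517186 [0.41254461 0.00332902 0.92281303]
```

View pics/top0.png

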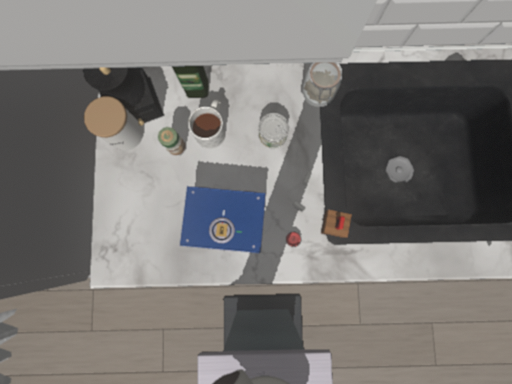

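View pics/scene0.png

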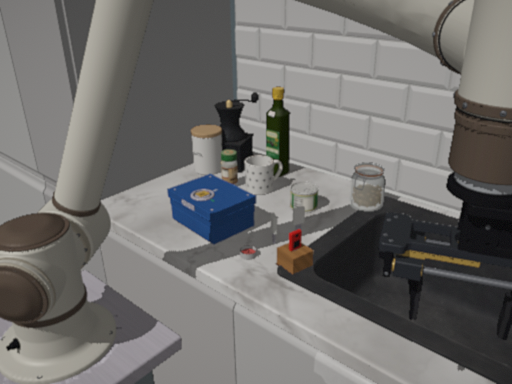

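Top picture: the stand is at about row 222, col 338 with the red head in it. The blue box is at (220,223) with the ring at (230,222), the tealight at (239,294), and a whitish look-alike at (207,298).

```bash
python3 - <<'E'
from h import *
s=sense();R=np.array(s["ee_rot"]);p=np.array(s["tcp_pos"]);print(R.round(3),p)
m=camera_model("wrist");C=np.array(m["R"]);c=-C.T@m["t"];print("cam in tool",R.T@(c-p),(C@R).round(3),m["fx"])
print(R.T@(np.array([.455,-.18,.25])-p)*1000)
E
python3 - <<'E'
import sys;sys.path.insert(0,'.')
from h import *
a=cv2.imread('pics/top0.png')
b=np.hstack([cv2.resize(a[195:250,285:360],None,fx=5.3,fy=5.3,interpolation=2),cv2.resize(a[195:250,185:260],None,fx=5.3,fy=5.3,interpolation=2)])
cv2.imwrite('pics/crop.png',b);print(b.shape)
E
```

```text
[[-0.933 -0.36  -0.   ]
 [-0.36   0.933  0.   ]
 [ 0.     0.    -1.   ]] [ 0.22470876 -0.58317292  0.23055691]
cam in tool [ 0.08144288 -0.00052489 -0.15363219] [[-0.001  1.     0.   ]
 [-0.956 -0.001 -0.295]
 [-0.295 -0.     0.956]] 326.8728086705743
[-359.84022916  293.42370511  -19.44299798]
(292, 796, 3)
```

View pics/crop.png

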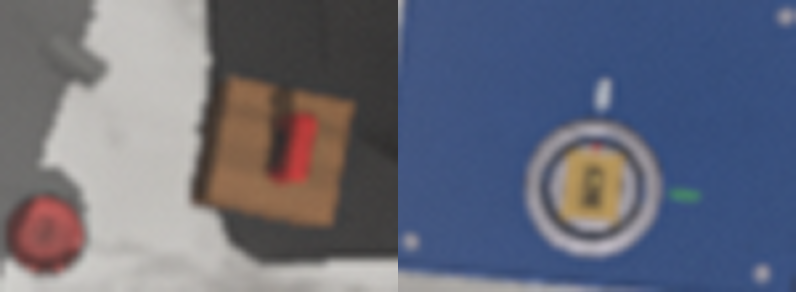

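The key's wide axis points about -13° from world x and the box x axis about -4°. Both the red key and the pointer line up with the white mark. I'll turn the wrist first so the later quarter turn has joint range.

Request:
{"op": "arm_command", "data": {"motion": [[87,0,0,0,0,0,-0.149],[87,0,0,0,0,0,-0.149],[87,0,0,0,0,0,-0.149],[87,0,0,0,0,0,-0.149],[87,0,0,0,0,0,-0.149],[87,0,0,0,0,0,-0.149],[87,0,0,0,0,0,-0.149],[87,0,0,0,0,0,-0.149]]}}

```text
time_s: 1.7
tcp_pos: [0.2247, -0.5832, 0.2305]
ee_rot: [[-0.005, -1.0, 0.0], [-1.0, 0.005, 0.0], [-0.0, -0.0, -1.0]]
wrist_force: [-0.6, 0.1, 0.6]
gripper_width: 1.003
gripper_force: 0.0
```

Request:
{"op": "arm_command", "data": {"motion": [[87,0,0,0,0,0,-0.149],[87,0,0,0,0,0,-0.149],[87,0,0,0,0,0,-0.149],[87,0,0,0,0,0,-0.149],[87,0,0,0,0,0,-0.149],[87,0,0,0,0,0,-0.149],[87,0,0,0,0,0,-0.149],[87,0,0,0,0,0,-0.149]]}}

```text
time_s: 2.5
tcp_pos: [0.2247, -0.5832, 0.2305]
ee_rot: [[0.927, -0.374, -0.0], [-0.374, -0.927, 0.0], [-0.0, -0.0, -1.0]]
wrist_force: [-0.1, -0.2, 0.4]
gripper_width: 1.001
gripper_force: 0.0
```

Run:
```python
from h import *
s=sense();R=np.array(s["ee_rot"]);p=np.array(s["tcp_pos"]);print(R.round(3),p,np.round(s["joints"],1),s["time_s"])
print(R.T@(np.array([.455,-.18,.25])-p)*1000)
```

```text
[[ 0.927 -0.374 -0.   ]
 [-0.374 -0.927  0.   ]
 [-0.    -0.    -1.   ]] [ 0.22472607 -0.58318187  0.23052526] [-54.1  22.    0.5   0.  -68.4 122.1] 2.5
[  62.61529566 -460.06624166  -19.47682869]
```

Request:
{"op": "arm_command", "data": {"motion": [[87,6,-46,-5,0,0,0],[87,6,-46,-5,0,0,0],[87,6,-46,-5,0,0,0],[87,6,-46,-5,0,0,0],[87,6,-46,0,0,0,0],[87,6,-46,0,0,0,0],[87,6,-46,0,0,0,0],[87,6,-46,0,0,0,0]]}}

```text
time_s: 3.3
tcp_pos: [0.4096, -0.2593, 0.251]
ee_rot: [[0.925, -0.38, 0.001], [-0.38, -0.925, -0.0], [0.001, -0.0, -1.0]]
wrist_force: [1.3, -0.9, 0.1]
gripper_width: 0.998
gripper_force: 0.0
```

Request:
{"op": "arm_command", "data": {"motion": [[87,7,-46,0,0,0,0],[87,7,-46,0,0,0,0],[60,0,0,0,0,0,-0.08],[60,0,0,0,0,0,-0.08],[60,0,0,0,0,0,0],[60,0,0,0,0,0,0]]}}

```text
time_s: 3.9
tcp_pos: [0.4568, -0.1813, 0.2506]
ee_rot: [[0.973, -0.23, 0.0], [-0.23, -0.973, -0.0], [0.0, -0.0, -1.0]]
wrist_force: [-0.3, 0.6, -1.3]
gripper_width: 0.737
gripper_force: 0.0
```

Run:
```python
from h import *
s=sense();R=np.array(s["ee_rot"]);p=np.array(s["tcp_pos"]);print(p,np.round(s["joints"],1),s["time_s"])
a=snap("wrist","w1")
for n,z in(("key_head",.088),("key_stand",.044),("lockbox",.09),("keyway",.0945)):
    for f in find_in(n,"wrist")[:3]: print(n,round(f["p"],2),np.round(f["location"]),ray("wrist",f["location"],z).round(3))
```

```text
[ 0.45684871 -0.18128205  0.25064933] [ -2.7   8.  -15.8   0.  -66.1  79.4] 3.9
key_head 0.91 [ 93. 165.] [ 0.559 -0.121  0.088]
key_head 0.81 [160. 168.] [ 0.5   -0.105  0.088]
key_head 0.54 [185. 257.] [ 0.455 -0.184  0.088]
key_stand 0.83 [175. 252.] [ 0.457 -0.179  0.044]
lockbox 0.67 [205.  60.] [0.481 0.015 0.09 ]
keyway 0.76 [251.  13.] [0.446 0.08  0.095]
keyway 0.57 [182. 256.] [ 0.46  -0.184  0.094]
keyway 0.38 [209.  57.] [0.479 0.016 0.095]
```

View pics/w1.png

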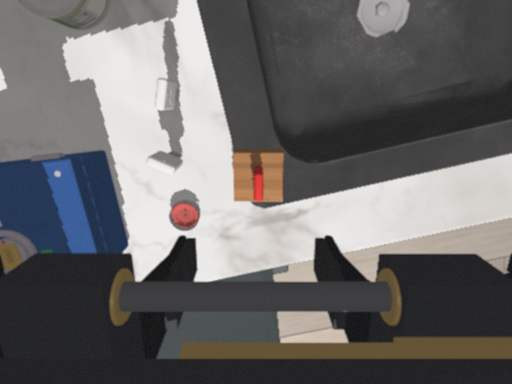

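The wrist picture shows the red head at about (183,258) in the stand (rows 150–202, cols 234–284), with edges parallel to the image axes, so the yaw is right. Two white look-alikes are at (94,166) and (160,165). Next I'll measure the red region precisely.

Run:
```python
from h import *
s=sense();R=np.array(s["ee_rot"]);p=np.array(s["tcp_pos"])
a=cv2.imread("pics/w1.png").astype(int);m=((a[:,:,2]>110)&(a[:,:,1]<60)&(a[:,:,0]<60)).astype(np.uint8)
m[:,:225]=0;m[:,300:]=0;m[:140]=0;m[215:]=0
r,c=np.nonzero(m);print(r.min(),r.max(),c.min(),c.max(),len(r))
print([(i,c[r==i].min(),c[r==i].max(),int(a[i,c[r==i],2].mean())) for i in range(r.min(),r.max()+1,3)])
# render hypothesis: project head corners for key pose guess
def box(x,y,yaw):
    u=np.array([np.cos(yaw),np.sin(yaw)]);v=np.array([-u[1],u[0]])
    im=np.zeros((384,512),np.uint8)
    pts=np.float32([proj("wrist",np.r_[np.array([x,y])+i*.015*u+j*.005*v,z])[::-1] for i in(-1,1) for j in(-1,1) for z in(.044,.088)])
    return pts
from scipy.optimize import minimize
def loss(q):
    h=cv2.convexHull(box(*q).astype(np.float32));im=np.zeros((384*4,512*4),np.uint8);cv2.fillConvexPoly(im,np.int32(h*4+2),1)
    return ((cv2.resize(im.astype(np.float32),(512,384),interpolation=cv2.INTER_AREA)-m)**2).sum()
# fill inlay
m=cv2.morphologyEx(m,cv2.MORPH_CLOSE,np.ones((5,5)))
best=minimize(loss,[.455,-.184,-.23],method="Nelder-Mead",options=dict(initial_simplex=[[.455,-.184,-.23],[.460,-.184,-.23],[.455,-.18,-.23],[.455,-.184,-.1]]))
x,y,w=best.x;print(best.x,np.degrees(w),best.fun,m.sum())
print("tool yaw",np.degrees(np.arctan2(R[1,0],R[0,0])),"shift",R.T@(np.array([x,y,.08])-p)*1000)
```

```text
166 196 254 261 109
[(166, np.int64(260), np.int64(260), 111), (169, np.int64(256), np.int64(261), 112), (172, np.int64(255), np.int64(261), 114), (175, np.int64(254), np.int64(261), 187), (178, np.int64(254), np.int64(261), 201), (181, np.int64(254), np.int64(261), 197), (184, np.int64(254), np.int64(261), 198), (187, np.int64(254), np.int64(261), 200), (190, np.int64(261), np.int64(261), 215), (193, np.int64(255), np.int64(261), 212), (196, np.int64(255), np.int64(255), 211)]
[ 0.45762731 -0.18475977 -0.19271862] -11.041963639752431 193.90234375 167
tool yaw -13.234874587418185 shift [  1.56989801   2.90065311 170.60624213]
```

Request:
{"op": "arm_command", "data": {"motion": [[60,1,3,30,0,0,0],[60,0,0,30,0,0,0],[60,0,0,30,0,0,0],[60,0,0,0,0,0,0],[60,0,0,0,0,0,0]]}}

```text
time_s: 4.65
tcp_pos: [0.4575, -0.1848, 0.1611]
ee_rot: [[0.974, -0.228, -0.0], [-0.228, -0.974, -0.001], [-0.0, 0.001, -1.0]]
wrist_force: [1.2, -1.0, 0.7]
gripper_width: 0.689
gripper_force: 0.0
```

```bash
cat > fit.py <<'E'
from h import *
from scipy.optimize import minimize
def fit(a,q0,zb,half=50):
    a=a.astype(int)
    m=((a[:,:,0]>80)&(a[:,:,0]>2*a[:,:,1])&(a[:,:,0]>2*a[:,:,2])).astype(np.uint8)
    r0,c0=proj("wrist",np.array([q0[0],q0[1],zb+.03]));k=np.zeros_like(m);k[max(0,int(r0-half)):int(r0+half),int(c0-half):int(c0+half)]=1
    m=cv2.morphologyEx(m*k,cv2.MORPH_CLOSE,np.ones((7,7)))
    def loss(q):
        u=np.array([np.cos(q[2]),np.sin(q[2])]);v=np.array([-u[1],u[0]])
        pts=np.float32([proj("wrist",np.r_[q[:2]+i*.015*u+j*.005*v,z])[::-1] for i in(-1,1) for j in(-1,1) for z in(zb,zb+.044)])
        im=np.zeros((384*4,512*4),np.uint8);cv2.fillConvexPoly(im,np.int32(cv2.convexHull(pts)*4+2),1)
        return ((cv2.resize(im.astype(np.float32),(512,384),interpolation=cv2.INTER_AREA)-m)**2).sum()
    S=np.array([q0]*4,float);S[1,0]+=.006;S[2,1]+=.005;S[3,2]+=.1
    b=minimize(loss,q0,method="Nelder-Mead",options=dict(initial_simplex=S))
    r,c=np.nonzero(m);print("mask",r.min(),r.max(),c.min(),c.max(),m.sum(),"loss",b.fun)
    return b.x
E
python3 - <<'E'
from fit import *
s=sense();R=np.array(s["ee_rot"]);p=np.array(s["tcp_pos"])
a=snap("wrist","w2");x,y,w=fit(a,[.4567,-.1845,-.23],.044)
print(x,y,np.degrees(w));print("tool yaw",np.degrees(np.arctan2(R[1,0],R[0,0])),"shift",R.T@(np.array([x,y,.08])-p)*1000)
E
```

```text
mask 187 237 248 261 599 loss 86.95703125
0.45318644834178223 -0.18415034634438637 -12.847220781845577
tool yaw -13.170170651313772 shift [-4.38783842  0.29113674 81.06227766]
```

View pics/w2.png

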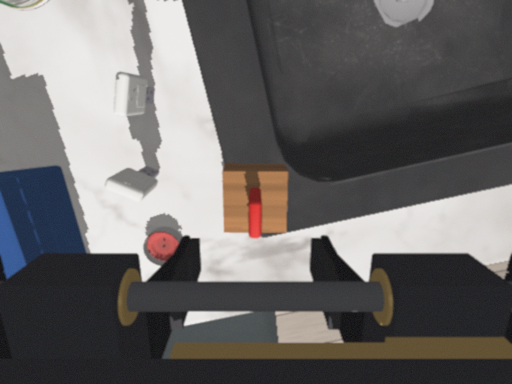

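Picture: the red head spans rows 187–237 at col 255, between the fingers, and its yaw matches the tool. Now I'll descend and grip.

Request:
{"op": "arm_command", "data": {"motion": [[50,-4,0,30,0,0,0],[45,0,0,30,0,0,0],[40,0,0,27,0,0,0],[40,0,0,15,0,0,0],[40,0,0,0,0,0,0],[0,0,0,0,0,0,0],[0,0,0,0,0,0,0],[0,0,0,0,0,0,0]]}}

```text
time_s: 5.5
tcp_pos: [0.4544, -0.1836, 0.06]
ee_rot: [[0.974, -0.228, 0.003], [-0.228, -0.974, -0.0], [0.003, -0.0, -1.0]]
wrist_force: [-0.5, -0.1, 0.0]
gripper_width: 0.269
gripper_force: 0.0
```

Request:
{"op": "arm_command", "data": {"motion": [[0,0,0,0,0,0,0],[0,0,0,0,0,0,0],[0,0,0,0,0,0,0]]}}

```text
time_s: 5.8
tcp_pos: [0.4536, -0.1835, 0.0591]
ee_rot: [[0.974, -0.227, 0.001], [-0.227, -0.974, -0.0], [0.001, 0.0, -1.0]]
wrist_force: [-0.6, 0.6, 3.6]
gripper_width: 0.11
gripper_force: 30.0
```

Request:
{"op": "arm_command", "data": {"motion": [[0,0,0,-15,0,0,0],[0,0,0,-25,0,0,0],[0,0,0,-35,0,0,0],[0,0,0,-35,0,0,0],[0,0,0,-30,0,0,0],[0,0,0,0,0,0,0]]}}

```text
time_s: 6.4
tcp_pos: [0.4559, -0.184, 0.203]
ee_rot: [[0.974, -0.227, 0.01], [-0.227, -0.974, -0.002], [0.01, -0.001, -1.0]]
wrist_force: [0.4, -0.1, 0.5]
gripper_width: 0.112
gripper_force: 30.0
```

Run:
```python
from h import *
s=sense();R=np.array(s["ee_rot"]);p=np.array(s["tcp_pos"]);print(p,s["gripper_width"],s["gripper_force"])
print(R.T@(np.array([.440,.088,.2])-p)*1000)
```

```text
[ 0.45589907 -0.18399199  0.20301126] 0.11169297534724669 29.99985593775981
[ -77.27272984 -261.27521983    2.38269888]
```

Request:
{"op": "arm_command", "data": {"motion": [[0,-18,-40,-5,0,0,0],[0,-18,-40,-5,0,0,0],[0,-18,-40,-5,0,0,0],[0,-18,-40,-5,0,0,0],[0,-18,-40,0,0,0,0],[0,-18,-40,0,0,0,0],[0,-8,-21,0,0,0,-0.08],[0,0,0,0,0,0,-0.08]]}}

```text
time_s: 7.2
tcp_pos: [0.3991, 0.0993, 0.2179]
ee_rot: [[0.998, -0.062, -0.001], [-0.062, -0.998, 0.0], [-0.001, -0.0, -1.0]]
wrist_force: [0.4, 1.0, 0.2]
gripper_width: 0.113
gripper_force: 30.0
```

Request:
{"op": "arm_command", "data": {"motion": [[0,0,0,0,0,0,0],[0,0,0,0,0,0,0]]}}

```text
time_s: 7.4
tcp_pos: [0.3994, 0.0968, 0.218]
ee_rot: [[0.997, -0.072, -0.001], [-0.072, -0.997, -0.001], [-0.001, 0.001, -1.0]]
wrist_force: [-0.2, -0.4, -0.5]
gripper_width: 0.112
gripper_force: 30.0
```

Run:
```python
from h import *
s=sense();R=np.array(s["ee_rot"]);p=np.array(s["tcp_pos"]);print(p,s["gripper_width"],np.degrees(np.arctan2(R[1,0],R[0,0])))
a=snap("wrist","w3")
for f in find_in("keyway","wrist")[:3]: print(round(f["p"],2),f["location"],ray("wrist",f["location"],.0945).round(4))
r,c=map(int,proj("wrist",np.array([.44,.088,.0945])));print(r,c)
b=a[max(0,r-75):r+75,max(0,c-100):c+100];cv2.imwrite("pics/w3c.png",cv2.resize(b,None,fx=4,fy=4,interpolation=2)[:,:,::-1]);print(max(0,r-75),max(0,c-100))
```

```text
[0.39937927 0.09677374 0.21796107] 0.11229487455650469 -4.109423313580924
0.74 [142.5, 260.8] [0.4448 0.0878 0.0945]
148 260
73 160
```

View pics/w3c.png

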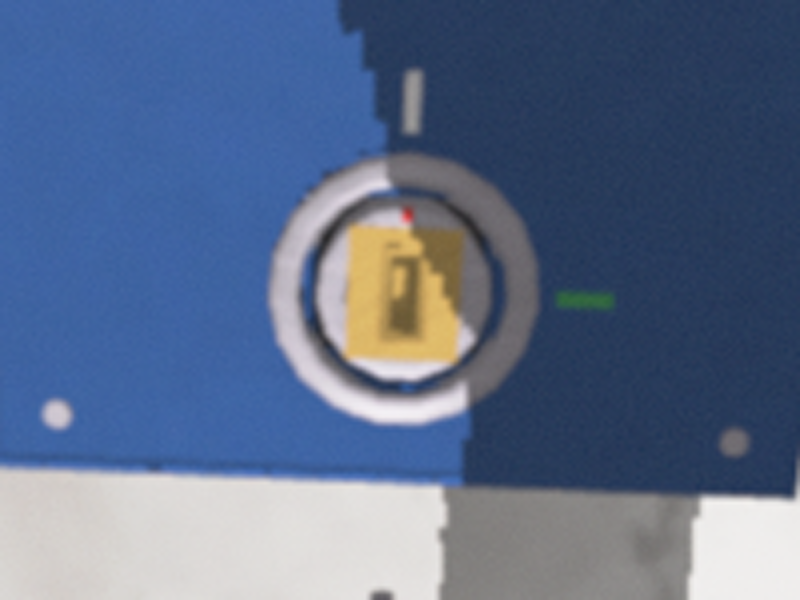

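Crop: the ring is centred at crop (405,289) and the slot at (403,293), which is image (row ~145.5, col 260.5). The slot is tilted about 2° clockwise, so its yaw is about -6.2°. The red pointer is at the white mark, so the lock is at rest.

Run:
```python
from h import *
s=sense();R=np.array(s["ee_rot"]);p=np.array(s["tcp_pos"])
for rc in((145.5,260.5),(144.9,260.8)):
  L=ray("wrist",rc,.0945);print(L.round(4))
L=ray("wrist",(145.5,260.5),.0945)
t=np.radians(-6.2);ux=np.array([np.cos(t),np.sin(t),0]);T=L+.0004*ux
print("to TCP above lock:",R.T@(np.r_[T[:2],.16]-p)*1000)
a=cv2.imread("pics/w3.png");cv2.imwrite("pics/w3d.png",cv2.resize(a[170:270,200:320],None,fx=5,fy=5,interpolation=2))
```

```text
[0.4423 0.0882 0.0945]
[0.4428 0.0879 0.0945]
to TCP above lock: [43.61103253  5.24555922 58.15530564]
```

View pics/w3d.png

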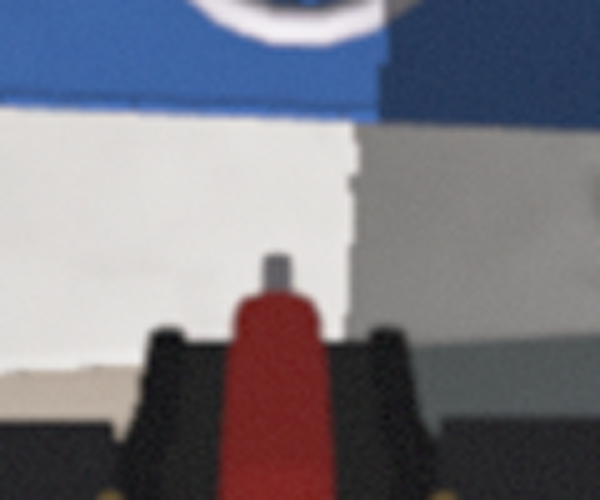

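The blade tip shows at about (row 221, col 255.5), centred between the fingers. I'll compare it with the prediction to cancel camera bias.

Run:
```python
from h import *
s=sense();R=np.array(s["ee_rot"]);p=np.array(s["tcp_pos"])
for v in((.0066,0,.047),(.0066,0,.045),(.0056,0,.047)): print(proj("wrist",p+R@np.array(v)))
for v in((.0146,0,.015),): print("shoulder +x",proj("wrist",p+R@np.array(v)))
K=ray("wrist",(221,255.5),p[2]-.046);print("edge in tool",R.T@(K-p)*1000, "expected 6.6,0")
```

```text
(np.float64(217.85047616816718), np.float64(254.17375611008842))
(np.float64(218.92570665139985), np.float64(254.16586060164025))
(np.float64(219.285513797019), np.float64(254.17605190834612))
shoulder +x (np.float64(224.41651885511772), np.float64(254.0039914317502))
edge in tool [ 4.78388335  0.86487396 45.99711947] expected 6.6,0
```

Request:
{"op": "arm_command", "data": {"motion": [[0,22,2.2,0,0,0,0],[0,22,2.2,0,0,0,0],[0,0,0,25,0,0,0.037],[0,0,0,25,0,0,0],[0,0,0,16,0,0,0],[0,0,0,0,0,0,0],[0,0,0,0,0,0,0],[0,0,0,0,0,0,0]]}}

```text
time_s: 8.3
tcp_pos: [0.4442, 0.0898, 0.1536]
ee_rot: [[0.994, -0.107, 0.002], [-0.107, -0.994, 0.001], [0.002, -0.001, -1.0]]
wrist_force: [-0.1, 0.9, -0.7]
gripper_width: 0.112
gripper_force: 30.0
```

Run:
```python
from h import *
s=sense();R=np.array(s["ee_rot"]);p=np.array(s["tcp_pos"]);print(p,R.round(4),np.degrees(np.arctan2(R[1,0],R[0,0])),s["wrist_force"])
a=snap("wrist","w4");cv2.imwrite("pics/w4c.png",cv2.resize(a[160:260,190:320,::-1],None,fx=6,fy=6,interpolation=2))
```

```text
[0.44419658 0.0897739  0.15363311] [[ 9.942e-01 -1.071e-01  2.100e-03]
 [-1.071e-01 -9.942e-01  9.000e-04]
 [ 2.000e-03 -1.200e-03 -1.000e+00]] -6.147529351437798 [-0.09421154  0.90563948 -0.71367198]
```

View pics/w4c.png

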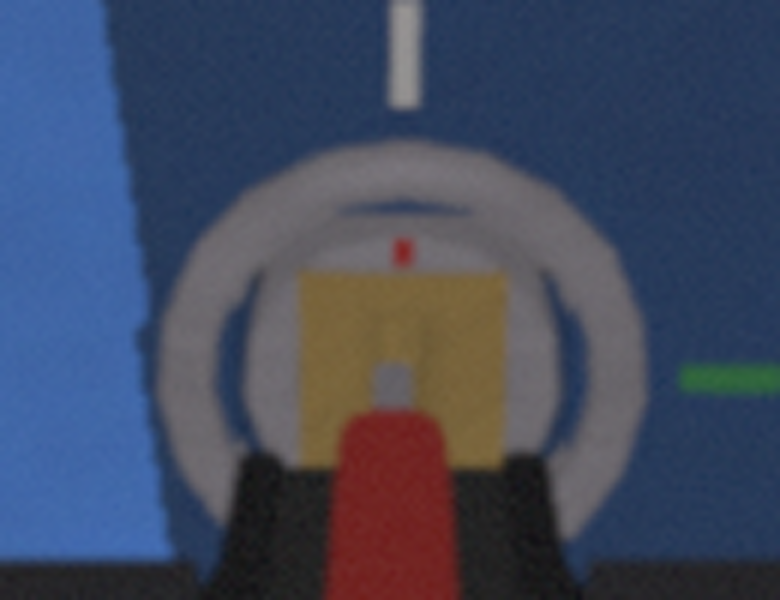

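Run:
```python
from h import *
s=sense();R=np.array(s["ee_rot"]);p=np.array(s["tcp_pos"])
f=lambda x,y:((y+.5)/6-.5+160,(x+.5)/6-.5+190)
T=lambda X:(R.T@(X-p)*1000).round(2)
for z in(.092,.0945):
  print(z,"ring top",T(ray("wrist",f(403,140),z)),"L",T(ray("wrist",f(160,370),z)),"R",T(ray("wrist",f(647,370),z)))
print("plate top",T(ray("wrist",f(403,272),.0945)),"slot end",T(ray("wrist",f(403,312),.0945)),"pointer",T(ray("wrist",f(403,252),.0945)))
print("barrel L/R",T(ray("wrist",f(245,365),.0945)),T(ray("wrist",f(560,365),.0945)))
print("key edge",T(ray("wrist",f(392.5,363),p[2]-.046)))
# fit from w3 : same features' x rel. to slot centre
```

```text
0.092 ring top [26.39  1.75 61.77] L [ -1.38 -26.73  61.74] R [-1.39 30.38 61.66]
0.0945 ring top [27.02  1.73 59.27] L [ -0.43 -26.42  59.25] R [-0.44 30.03 59.17]
plate top [11.51  1.75 59.23] slot end [ 6.68  1.75 59.22] pointer [13.9   1.75 59.24]
barrel L/R [  0.19 -16.55  59.23] [ 0.18 19.94 59.18]
key edge [ 5.43  0.55 46.01]
```

Request:
{"op": "arm_command", "data": {"motion": [[0,-1.2,1.2,0,0,0,0],[0,0,0,4,0,0,0],[0,0,0,4,0,0,0],[0,0,0,4,0,0,0],[0,0,0,4,0,0,0],[0,0,0,0,0,0,0],[0,0,0,0,0,0,0]]}}

```text
time_s: 9.05
tcp_pos: [0.442, 0.0885, 0.1364]
ee_rot: [[0.994, -0.107, -0.0], [-0.107, -0.994, -0.0], [-0.0, 0.0, -1.0]]
wrist_force: [0.3, -0.3, 0.2]
gripper_width: 0.114
gripper_force: 30.0
```

The tip is 5 mm into the slot with no force. For the first pin I'll shift towards box -y (tool +y) while pushing.

Request:
{"op": "arm_command", "data": {"motion": [[0,0,1,2,0,0,0],[0,0,0,2,0,0,0],[0,0,0,2,0,0,0],[0,0,0,2,0,0,0],[0,0,0,2,0,0,0],[0,0,0,0,0,0,0]]}}

```text
time_s: 9.65
tcp_pos: [0.4424, 0.0878, 0.1266]
ee_rot: [[0.994, -0.106, 0.001], [-0.106, -0.994, 0.001], [0.001, -0.001, -1.0]]
wrist_force: [1.3, 1.2, 0.9]
gripper_width: 0.113
gripper_force: 30.0
```

Request:
{"op": "arm_command", "data": {"motion": [[0,0,-1,1,0,0,0],[0,0,-1,1,0,0,0],[0,0,0,2,0,0,0],[0,0,0,2,0,0,0],[0,0,0,2,0,0,0],[0,0,0,2,0,0,0],[0,0,0,0,0,0,0]]}}

```text
time_s: 10.35
tcp_pos: [0.4434, 0.0899, 0.1182]
ee_rot: [[0.994, -0.106, 0.004], [-0.106, -0.994, 0.001], [0.003, -0.001, -1.0]]
wrist_force: [1.0, -2.4, 3.3]
gripper_width: 0.108
gripper_force: 30.0
```

Request:
{"op": "arm_command", "data": {"motion": [[0,0,0,2,0,0,0],[0,0,0,2,0,0,0],[0,0,0.5,1.5,0,0,0],[0,0,0.5,1,0,0,0],[0,0,0,1,0,0,0],[0,0,0,0,0,0,0],[0,0,0,0,0,0,0]]}}

```text
time_s: 11.05
tcp_pos: [0.4427, 0.0895, 0.1094]
ee_rot: [[0.994, -0.106, 0.002], [-0.106, -0.994, 0.002], [0.001, -0.002, -1.0]]
wrist_force: [-0.6, 2.8, 5.3]
gripper_width: 0.113
gripper_force: 30.0
```

Request:
{"op": "arm_command", "data": {"motion": [[0,0,0.5,1,0,0,0],[0,0,0,1,0,0,0],[0,0,0,0,0,0,0],[0,0,0,0,0,0,0]]}}

```text
time_s: 11.45
tcp_pos: [0.4429, 0.0894, 0.1092]
ee_rot: [[0.994, -0.105, 0.003], [-0.105, -0.994, 0.002], [0.002, -0.002, -1.0]]
wrist_force: [-5.1, 4.6, 16.9]
gripper_width: 0.114
gripper_force: 30.0
```

Run:
```python
from h import *
s=sense();print(np.round(s["joints"],1),s["wrist_force"],s["moment"])
a=snap("wrist","w5");cv2.imwrite("pics/w5c.png",cv2.resize(a[160:260,190:320,::-1],None,fx=6,fy=6,interpolation=2))
```

```text
[ 32.1  13.1 -32.8  -0.  -43.9  51.8] [-5.13083904  4.57691876 16.91240604] [1.40844435 1.8301943  0.00550706]
```

View pics/w5c.png

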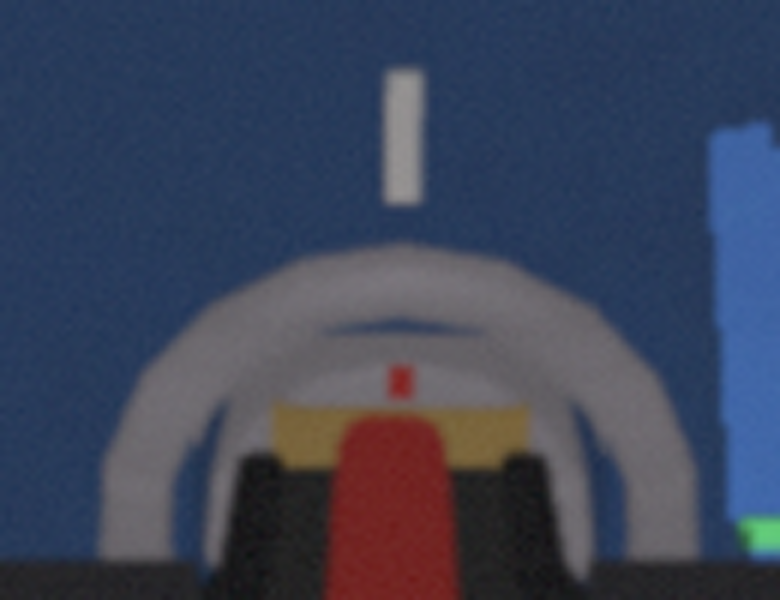

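The shoulder is on the face: force rose to 17 N while z stayed put, and the pointer is at the white mark. I'll relax slightly and start turning clockwise (tool +rz).

Request:
{"op": "arm_command", "data": {"motion": [[0,-0.5,-0.5,-0.8,0,0,0],[0,0,0,0,0,0,0.1],[0,0,0,0,0,0,0.1],[0,0,0,0,0,0,0.1],[0,0,0,0,0,0,0.1],[0,0,0,0,0,0,0.1],[0,0,0,0,0,0,0]]}}

```text
time_s: 12.2
tcp_pos: [0.4428, 0.089, 0.1093]
ee_rot: [[0.821, -0.57, 0.003], [-0.57, -0.821, 0.0], [0.002, -0.002, -1.0]]
wrist_force: [0.1, -0.2, 10.4]
gripper_width: 0.113
gripper_force: 30.0
```

Forces are low and the turn is going well, so I'll continue.

Request:
{"op": "arm_command", "data": {"motion": [[0,0,0,0,0,0,0.1],[0,0,0,0,0,0,0.1],[0,0,0,0,0,0,0.1],[0,0,0,0,0,0,0.1],[0,0,0,0,0,0,0.1],[0,0,0,0,0,0,0]]}}

```text
time_s: 12.8
tcp_pos: [0.4426, 0.0884, 0.1093]
ee_rot: [[0.448, -0.894, 0.002], [-0.894, -0.448, -0.001], [0.002, -0.001, -1.0]]
wrist_force: [-0.2, -2.0, 11.2]
gripper_width: 0.111
gripper_force: 30.0
```

Request:
{"op": "arm_command", "data": {"motion": [[0,0,0,0,0,0,0.1],[0,0,0,0,0,0,0.1],[0,0,0,0,0,0,0.1],[0,0,0,0,0,0,0.1],[0,0,0,0,0,0,0.1],[0,0,0,0,0,0,0],[0,0,0,0,0,0,0]]}}

```text
time_s: 13.5
tcp_pos: [0.4422, 0.0879, 0.1093]
ee_rot: [[-0.034, -0.999, 0.001], [-0.999, 0.034, -0.002], [0.002, -0.001, -1.0]]
wrist_force: [-1.0, -3.0, 12.3]
gripper_width: 0.112
gripper_force: 30.0
```

Run:
```python
from h import *
s=sense();R=np.array(s["ee_rot"]);print(s["tcp_pos"],np.arctan2(R[1,0],R[0,0]),np.round(s["joints"],1),s["wrist_force"],s["moment"],s["gripper_width"])
```

```text
[0.44215734 0.0879484  0.10927927] -1.6050669840327447 [ 32.1  13.1 -32.9   0.2 -44.  -34.2] [-0.96799115 -3.02418645 12.29034387] [-1.0464615   0.27608942  0.07686707] 0.11198839665681028
```

Request:
{"op": "arm_command", "data": {"motion": [[0,0,0,0,0,0,0.06],[0,0,0,0,0,0,0.06],[0,0,0,0,0,0,0.04],[0,0,0,0,0,0,0],[0,0,0,0,0,0,0],[0,0,0,0,0,0,0]]}}

```text
time_s: 14.1
tcp_pos: [0.4414, 0.088, 0.1093]
ee_rot: [[-0.193, -0.981, -0.001], [-0.981, 0.193, -0.002], [0.002, 0.0, -1.0]]
wrist_force: [-3.7, -0.6, 14.6]
gripper_width: 0.113
gripper_force: 30.0
```

Run:
```python
from h import *
s=sense();R=np.array(s["ee_rot"]);print(s["tcp_pos"],np.arctan2(R[1,0],R[0,0]),s["wrist_force"],s["moment"])
a=snap("wrist","w6");cv2.imwrite("pics/w6c.png",cv2.resize(a[160:290,180:330,::-1],None,fx=4.5,fy=4.5,interpolation=2))
```

```text
[0.44141326 0.08803706 0.10927018] -1.7649441890744426 [-3.67287282 -0.58754127 14.60298215] [-0.57017617  1.14346382  0.160384  ]
```

View pics/w6c.png

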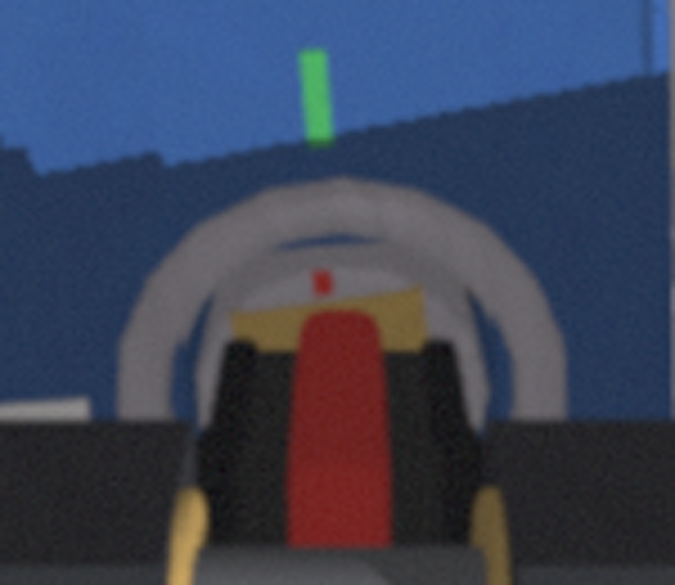

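The pointer is in line with the green mark. The moment rose to 0.16 N m, above the spring's 0.075, so the lock is on its end stop. The key is still home and gripped.

```bash
python3 -c "from station import *; print(finish_job())"
```

```text
the job is handed in; nothing more can be done
None
```

I pushed the red-headed key fully home and turned the lock clockwise to its end stop, and handed in the job with the gripper still holding the key turned; the verdict was not shown, and I steered clear of the tealight, tin, mug and spice jar but took no final picture of them.

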